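# Pack the air-gauge setting kit

### The arm

A 7-joint arm with a two-finger parallel gripper is mounted at the origin on the work surface. World frame = base frame: x ahead of the robot, y to its left, z up, the work surface at z = 0. Lengths are in m, angles in rad, forces in N, time in s.
With the tool pointing down it reaches from about 0.425 to 0.95 m from the base axis. Payload 4.7 kg.
Tool frame: the origin (TCP) lies between the finger pads; the fingertips stand 14 mm ahead of it and the grasp point (between the pads) lies 5 mm behind it; z points along the fingers, y is the direction in which the jaws open and shut (so a half turn about z gives the same grasp; the last joint's range is limited). The gripper opens to 87 mm and grips with 3 to 60 N. Pads are 19 mm wide; open, the fingers measure 117 mm over their backs; the gripper's body (75 mm by 190 mm) begins 51 mm behind the grasp point.
Start: joints at [-1.289, 0.469, -0.049, 1.532, 0.024, 1.141, -0.082], TCP at [0.206, 0.643, 0.237] pointing down, gripper open.
Joint ranges: [-2.59, 2.59], [-0.33, 1.99], [-1.39, 1.29], [0.1, 2.45], [-1.04, 4.18], [0.21, 1.99], [-2.66, 2.66]. Speed limits (rad/s): [2.57, 2.57, 3.14, 3.14, 3.14, 3.14, 3.14].

### API

Orientations are given as a unit quaternion [w, x, y, z].
In Python, from bench import get_obs, get_image, workorder, recognise, landmark_of gives the robot as it stands.
- The arm moves only by the tool drive_tool, never from a script. Its arguments are lists of equal length, an entry for each row: "linear": the shift along the tool's x, y, z in mm, a list of three; "twist": the turn about the tool's z in degrees; "fingers": the opening in per cent of the stroke, from 0 (shut) to 100 (fully open). A call has 1 to 5 rows; each row shifts and turns the commanded pose from where the row before left it, along the tool's axes as they then stand; what a row does not reach is not made up. A row lasts 1/10 s, in which the tool goes at most 50 mm and 8.59 degrees, less where a joint would pass 70% of its speed; a pose out of reach is approached as far as the arm can. A call is refused whole if a number of a shift passes 50 or a number of a turn 8.59, either way. A call with a gripper value outside its range is refused whole. The fingers move at their own pace and stop on an object; the grip force is fixed at half the most. Time passes only in rows, so rows that do not move let the fingers close. It gives the time, the measured TCP pose, the force and the opening at its end, in the units of the state.
- get_obs(): the state, without advancing time (a new reading comes with each control period).
- get_image(name): name is "side" or "top"; returns a dict with "image" (420x560x3 uint8, red, green, blue), "mtx" (3x3 intrinsics, pixels), "camera_from_world" (4x4, takes a point from world to camera coordinates). Camera axes: x right, y down, z forward; pixel columns grow to the right and rows downward; lengths in m; the calibration is good to about 2 mm. A picture is of the moment at which its call begins. There is no depth.
- workorder.close_job(): hands the job in, once; it reports no verdict.
Trained networks look in a picture, given as the dict that the camera call returned (one of the last four; its "shot" number tells which), for a name from the list of things; names that differ only in an ending like _2 or _b are one class to them, and where a whole thing is asked for, a point or a joint stands for the part that bears it (a point fixed in the world has none). Each returns a list of dicts, best first, with "p" (0 to 1); they miss things now and then, are a little off and sometimes report something else, mostly with a low value. They report only what shows in the picture. A call takes as long as a camera call.
- recognise(picture, label): "centre" ([x, y, z] in m, in world coordinates, good to about 4 mm: the middle of the surface that is visible of it).
- landmark_of(picture, label): "centre" ([x, y, z] in m, in world coordinates, good to about 4 mm: a listed point, or the origin of a listed thing).
The state is a dict: "clock": time; "joints": joint angles; "qd": joint speeds; "joint_torque": joint torques, N m; "ee_pos": TCP position; "ee_rot": TCP orientation; "ft_force": force on the tool from outside, world axes, zero at the start; "torque": the same for the moment, N m; "grip_width": finger opening in m.
Only numpy, scipy, OpenCV 4.12 (cv2) and the standard library are available. Lean on these libraries where they do the work, as an engineer would, in place of code of your own. Each camera call takes 0.05 s, during which the arm holds its last target.

### The job

Pack the air-gauge setting kit into the grey tray: the chrome master ring with the red bands flat over the peg of the red pad, the one with the green bands flat over the peg of the green pad, and the steel air plug upright inside the rim of the blue seat. The plain polished inner race that someone left on the red pad's peg is a workpiece, so take it off and lay it flat in the round black dish. Leave the brass collar and the black spacer ring where they are, and let go of everything.

Things in the scene. Friction and masses are not known exactly. Their poses are not given: they have to be found in the camera images.
- ring_red: Chrome master ring with a red band on its top face and another round its middle: 54 mm outer diameter, 30 mm bore, 26 mm high, about 0.3 kg. Origin: centre of the underside; z up along its axis; lies flat on the bench (z = 0).
- ring_green: Chrome master ring with a green band on its top face and another round its middle: 54 mm outer diameter, 30 mm bore, 26 mm high, about 0.3 kg. Origin: centre of the underside; z up along its axis; lies flat on the bench (z = 0).
- plug: Steel air plug standing upright on its round foot, all one turned piece: foot 44 mm diameter and 12 mm high, above it a shank 26 mm diameter up to 48 mm, then a nose 20 mm diameter; 58 mm tall in all, about 0.25 kg. Best gripped round the shank. Origin: centre of the foot's underside; z up along its axis; stands on the bench (z = 0).
- race: Plain polished bearing inner race with no coloured band: 48 mm outer diameter, 32 mm bore, 22 mm high, about 0.17 kg. At the start it lies flat round the peg of the red pad. Origin: centre of the underside; z up along its axis.
- collar: Brass adapter collar, not part of the kit, to be left alone: 54 mm outer diameter, 30 mm bore, 24 mm high. Origin: centre of the underside; z up along its axis; lies flat on the bench (z = 0).
- spacer: Black spacer ring, not part of the kit, to be left alone: 54 mm outer diameter, 30 mm bore, 24 mm high. Origin: centre of the underside; z up along its axis; lies flat on the bench (z = 0).
- seat_red: Place for the red-banded ring: fixed round red pad, 76 mm across, 9 mm thick, with an upright peg in its middle, 12 mm diameter, 14 mm above its face. Origin: centre of the pad's underside, 5 mm above the bench. All three seats stand in a row along their own y axis, 95 mm apart, colours in changing order, in a fixed grey tray 150 x 310 mm.
- seat_green: Place for the green-banded ring: fixed round green pad, 76 mm across, 9 mm thick, with an upright peg in its middle, 12 mm diameter, 14 mm above its face. Origin: centre of the pad's underside, 5 mm above the bench. In the same tray as the red pad, same axes. The tray's rim is level with the pads' tops, 14 mm above the bench.
- seat_blue: Place for the air plug: round blue seat, 76 mm diameter, fixed, with a flat floor 9 mm above its origin (14 mm above the bench) and a rim 64 mm inner diameter that rises 5 mm above that floor. Origin: centre of the seat's underside, 5 mm above the bench. In the same tray as the red pad; same axes.
- dish: Place for the inner race: fixed shallow round black dish with a bare steel rim, on the bench, 82 mm outer and 76 mm inner diameter, floor 4 mm and rim 7 mm above the bench. Origin: centre of its underside (z = 0). Dish, rings, collar, spacer and plug stand in two ranks along world y, in changing places, at least 100 mm apart centre to centre; fingers find most room along world x.

How it is judged:
At the end, for the whole second after the job is handed in: Released, at rest, flat or upright (0.12 rad), on the floor of its place (within 4 mm): red ring within 11 mm of the red pad's centre, green ring 11 mm of the green pad's, plug 13 mm of the blue seat's, race 16 mm of the dish's; collar and spacer moved less than 15 mm (horizontal distance between ring_red and seat_red below 0.011 m and z of ring_red in the frame of seat_red between 0.005 and 0.013 m and angle between each of ring_red, ring_green, plug, race's own z axis and vertical below 0.12 rad and linear speed of each of ring_red, ring_green, plug, race below 0.03 m/s and horizontal distance between ring_green and seat_green below 0.011 m and z of ring_green in the frame of seat_green between 0.005 and 0.013 m and horizontal distance between plug and seat_blue below 0.013 m and z of plug in the frame of seat_blue between 0.005 and 0.013 m and horizontal distance between race and dish below 0.016 m and z of race in the frame of dish between 0 and 0.008 m and distance of each of collar, spacer from where it was at the start of the episode below 0.015 m); the robot touches nothing.
It fails at once if the brass collar is moved by more than 15 mm (distance of collar from where it was at the start of the episode above 0.015 m).
It fails at once if the black spacer ring is moved by more than 15 mm (distance of spacer from where it was at the start of the episode above 0.015 m).
It also fails if it takes over 109 s, if anything falls off the work surface, if the arm or the gripper's body presses on something with over 40 N, if the wrist force passes 120 N, or if a joint passes its speed limit or range.

## Working session

There is one attempt and no reset: what is moved stays moved. The work goes in short steps, Python scripts to look and compute and a tool call to move; the robot and the scene stay as the last step left them, time stands still between calls to the robot, and variables do not carry over. Pictures are saved under pics/ and viewed, and the job is handed in when it is done.

Besides the shell and the picture viewer there is one more tool, called after "Emit:" as name(argument=value, ...) on one line, values as JSON. drive_tool: Moves the arm, as the interface text tells. Its arguments: {"type":"object","properties":{"linear":{"type":"array","items":{"type":"array","items":{"type":"number"}}},"twist":{"type":"array","items":{"type":"number"}},"fingers":{"type":"array","items":{"type":"number"}}},"required":["linear","twist","fingers"]}

```bash
mkdir -p pics; python3 - <<'E'
from bench import get_obs,get_image,recognise,landmark_of
import cv2,numpy as np
o=get_obs();print(o['clock'],o['ee_pos'],o['ee_rot'],o['grip_width'])
for n in ['top','side']:
    p=get_image(n);cv2.imwrite(f'pics/{n}0.png',p['image'][:,:,::-1])
    print(n,np.round(p['mtx'],1).tolist(),np.round(p['camera_from_world'],4).tolist())
    for l in 'ring_red ring_green plug race collar spacer seat_red seat_green seat_blue dish'.split():
        print(l,[(np.round(d['centre'],4).tolist(),round(d['p'],2)) for d in landmark_of(p,l)[:2]])
E
```

```text
0.0 [0.206252   0.64211409 0.23547916] [-1.32342433e-04  1.54785098e-01  9.87947666e-01 -9.82502204e-04] 0.08699608983336839
top [[387.3, 0.0, 284.2], [0.0, 387.3, 208.8], [0.0, 0.0, 1.0]] [[-0.0278, -0.9996, -0.0006, 0.008], [-0.9969, 0.0277, -0.0733, 0.5228], [0.0733, -0.0015, -0.9973, 0.7949], [0.0, 0.0, 0.0, 1.0]]
ring_red []
ring_green [([0.6007, -0.0954, 0.0038], 0.6)]
plug [([0.6077, -0.2313, 0.0023], 0.63)]
race [([0.5443, 0.3196, 0.0132], 0.55)]
collar [([0.4547, -0.2349, -0.0003], 0.67)]
spacer [([0.5982, -0.3536, -0.0028], 0.93)]
seat_red [([0.5414, 0.3214, 0.0019], 0.56), ([0.4436, -0.1058, -0.0008], 0.43)]
seat_green [([0.5705, 0.2303, 0.0048], 0.64)]
seat_blue [([0.5979, 0.1357, 0.0025], 0.65), ([0.4554, -0.2309, -0.0001], 0.65)]
dish [([0.4472, -0.1067, 0.0027], 0.66), ([0.5436, 0.3198, 0.014], 0.5)]
side [[502.0, 0.0, 274.5], [0.0, 502.0, 207.2], [0.0, 0.0, 1.0]] [[0.7758, -0.6309, -0.0092, -0.3976], [-0.3524, -0.4212, -0.8357, 0.2143], [0.5234, 0.6516, -0.5491, 0.9364], [0.0, 0.0, 0.0, 1.0]]
ring_red [([0.4293, -0.3522, -0.0], 0.81)]
ring_green [([0.6049, -0.0986, -0.0013], 0.81)]
plug [([0.6055, -0.2259, 0.0059], 0.89)]
race [([0.5431, 0.3182, 0.0175], 0.58)]
collar [([0.4531, -0.2256, 0.0012], 0.91)]
spacer [([0.5959, -0.3554, 0.0], 0.77)]
seat_red [([0.5449, 0.3154, 0.0072], 0.66), ([0.5435, 0.3175, 0.0178], 0.28)]
seat_green [([0.5686, 0.2258, 0.006], 0.93)]
seat_blue [([0.5941, 0.1331, 0.0065], 0.76)]
dish [([0.4503, -0.1087, 0.0006], 0.58)]
```

View pics/top0.png

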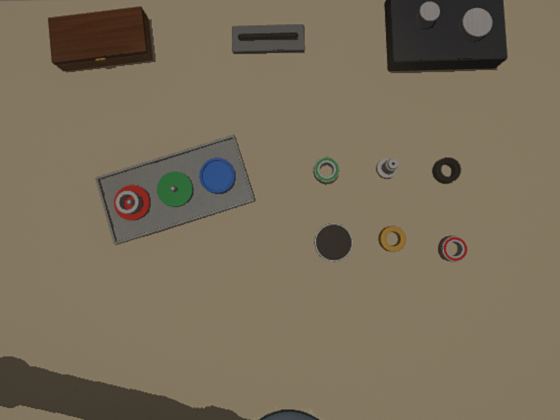

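View pics/side0.png

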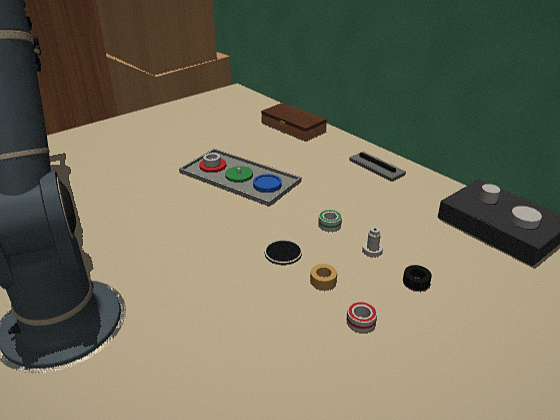

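The top view shows the tray at left: the race on the red pad is at (130,202), the green pad at (175,189) and the blue seat at (218,176). The green ring is at (326,170), the plug at (388,168), the spacer at (447,170), the dish at (333,242), the collar at (393,239) and the red ring at (454,248). The side view agrees. Next I'll refine the positions with silhouette fits.

```bash
cat > h.py <<'E'
import numpy as np,cv2
from scipy.optimize import least_squares
t=np.linspace(0,2*np.pi,60,endpoint=False)
def proj(p,X):
    T=p['camera_from_world'];c=np.asarray(X)@T[:3,:3].T+T[:3,3];u=c@np.asarray(p['mtx']).T
    return u[:,:2]/u[:,2:]
def cyl(x,y,parts):
    return np.vstack([np.c_[x+r*np.cos(t),y+r*np.sin(t),0*t+z] for r,z in parts])
def pred(p,x,y,parts):
    return cv2.convexHull(proj(p,cyl(x,y,parts)).astype(np.float32))
def cen(c):
    m=cv2.moments(c);return np.array([m['m10']/m['m00'],m['m01']/m['m00']]),m['m00']
def comp(p,mask,uv,rad=30):
    m=np.zeros_like(mask);cv2.circle(m,(int(uv[0]),int(uv[1])),rad,255,-1)
    m=cv2.bitwise_and(m,mask)
    cs,_=cv2.findContours(m,cv2.RETR_EXTERNAL,cv2.CHAIN_APPROX_NONE)
    if not cs:return None
    c=max(cs,key=cv2.contourArea);return cv2.convexHull(c)
R=.027
PARTS=dict(ring_red=[(R,0),(R,.026)],ring_green=[(R,0),(R,.026)],collar=[(R,0),(R,.024)],spacer=[(R,0),(R,.024)],
 plug=[(.022,0),(.022,.012),(.013,.048),(.01,.058)],dish=[(.041,0),(.041,.007)],
 seat_red=[(.038,.014),(.038,.009)],seat_green=[(.038,.014),(.038,.009)],seat_blue=[(.038,.019),(.038,.009)],race=[(.024,.014),(.024,.036)])
def mask(p,n):
    im=p['image'];hsv=cv2.cvtColor(im,cv2.COLOR_RGB2HSV);H,S,V=[hsv[...,i].astype(int) for i in range(3)]
    if n=='seat_green':m=(abs(H-60)<15)&(S>120)
    elif n=='seat_blue':m=(abs(H-112)<15)&(S>120)
    elif n=='seat_red':m=((H<8)|(H>170))&(S>120)
    elif n=='race':m=(S<60)
    else:
        lab=cv2.cvtColor(im,cv2.COLOR_RGB2LAB).astype(float)
        bg=np.median(lab[150:300,250:480].reshape(-1,3),0)
        d=np.hypot(lab[...,1]-bg[1],lab[...,2]-bg[2]);m=(d>7)|(lab[...,0]<40)|(lab[...,0]>bg[0]+40)
    return (m*255).astype(np.uint8)
def fit(ps,n,g):
    out=[]
    for p in ps:
        c=comp(p,mask(p,n),cen(pred(p,*g,PARTS[n]))[0],26)
        if c is None: print(n,'none');continue
        cc,a=cen(c);f=lambda q:cen(pred(p,*q,PARTS[n]))[0]-cc
        s=least_squares(f,g,diff_step=1e-3).x;out.append((np.round(s,4).tolist(),round(a/cen(pred(p,*s,PARTS[n]))[1],2)))
    print(n,out)
E
python3 - <<'E'
from bench import get_image
from h import *
ps=[get_image('top'),get_image('side')]
G=dict(ring_red=(.43,-.352),ring_green=(.603,-.097),plug=(.606,-.228),race=(.544,.319),collar=(.454,-.23),spacer=(.597,-.354),seat_red=(.543,.318),seat_green=(.569,.228),seat_blue=(.596,.134),dish=(.449,-.1075))
for n,g in G.items(): fit(ps,n,g)
v=[]
for p in ps:
    im=p['image'].copy()
    im=cv2.resize(im,None,fx=3,fy=3)
    for n,g in G.items(): cv2.polylines(im,[(pred(p,*g,PARTS[n])*3+1).astype(int)],True,(255,0,255),1)
    v.append(im)
cv2.imwrite('pics/t1.png',v[0][360:840,880:1450,::-1]);cv2.imwrite('pics/t2.png',v[0][390:750,270:800,::-1])
cv2.imwrite('pics/s1.png',v[1][400:1010,500:1300,::-1][:600])
E
```

```text
ring_red [([0.4302, -0.3571], 0.89), ([0.4293, -0.3548], 0.95)]
ring_green [([0.6039, -0.0978], 0.9), ([0.6032, -0.0942], 0.93)]
plug [([0.6061, -0.2287], 0.89), ([0.6057, -0.2256], 0.94)]
race [([0.5457, 0.3206], 4.05), ([0.5252, 0.2862], 5.5)]
collar [([0.4545, -0.2329], 0.84), ([0.4634, -0.2191], 0.59)]
spacer [([0.5966, -0.3539], 0.82), ([0.5963, -0.352], 0.95)]
seat_red [([0.5466, 0.3174], 0.94), ([0.5441, 0.3174], 0.89)]
seat_green [([0.5728, 0.226], 0.89), ([0.5708, 0.2267], 0.92)]
seat_blue [([0.5988, 0.1346], 0.9), ([0.5974, 0.1368], 0.95)]
dish [([0.4505, -0.1085], 0.95), ([0.4498, -0.1057], 0.94)]
```

View pics/t1.png

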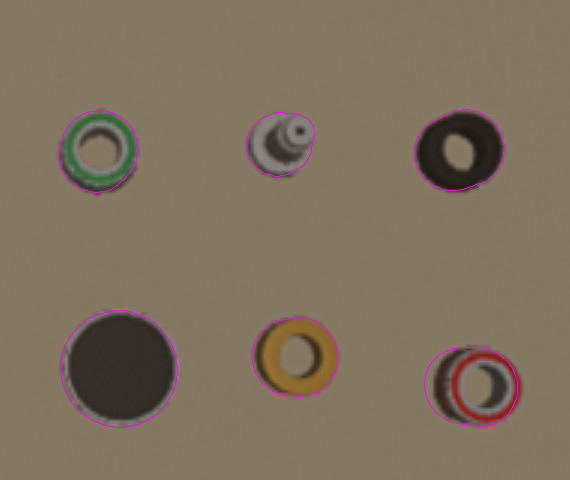

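View pics/t2.png

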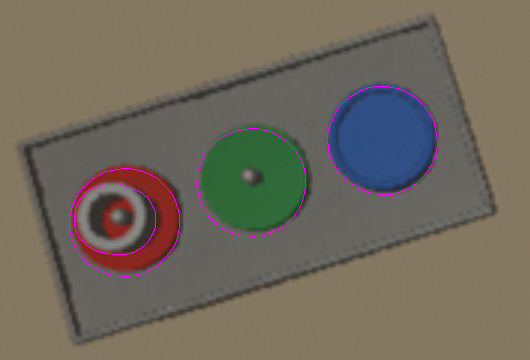

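View pics/s1.png

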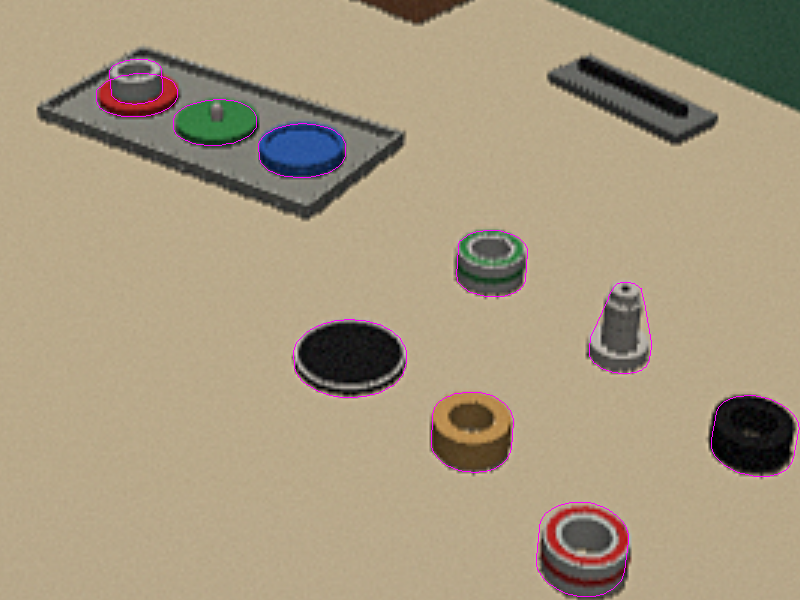

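Emit:
drive_tool(linear=[[0, 0, 0], [0, 0, 0], [0, 0, 0], [0, 0, 0], [0, 0, 0]], twist=[8, 8, 8, 8, 8], fingers=[100, 100, 100, 100, 100])

```text
clock: 1.7
ee_pos: [0.2064, 0.6427, 0.2366]
ee_rot: [-0.0, 0.486, 0.874, 0.0]
ft_force: [0.2, -0.3, 0.8]
grip_width: 0.0868
```

Emit:
drive_tool(linear=[[0, 0, 0], [0, 0, 0], [0, 0, 0], [0, 0, 0], [0, 0, 0]], twist=[8, 8, 8, 8, 0], fingers=[100, 100, 100, 100, 100])

```text
clock: 2.2
ee_pos: [0.2062, 0.6427, 0.2366]
ee_rot: [0.0, 0.706, 0.708, 0.0]
ft_force: [0.2, 0.7, -0.1]
grip_width: 0.0869
```

```bash
python3 - <<'E'
from bench import get_image,get_obs
from h import *
ps=[get_image('top'),get_image('side')]
o=get_obs();print(o['ee_pos'],o['ee_rot'],o['joints'])
def ray(p,uv,z):
    T=p['camera_from_world'];R=T[:3,:3];C=-R.T@T[:3,3];d=R.T@np.linalg.solve(p['mtx'],[*uv,1]);return C+d*(z-C[2])/d[2]
v=[]
for p,(x,y) in zip(ps,[(100,170),(195,140)]):
    # bright race-top pixels
    im=p['image'];hsv=cv2.cvtColor(im,cv2.COLOR_RGB2HSV)
    c=im[y:y+60,x:x+70];v.append(cv2.resize(c,None,fx=7,fy=7,interpolation=cv2.INTER_NEAREST))
print(ray(ps[0],(126.7,201.7),.036))
cv2.imwrite('pics/race.png',np.hstack(v)[:,:,::-1][:, :800] if 0 else cv2.resize(np.hstack(v),(784,336))[:,:,::-1])
E
```

```text
[0.20616011 0.64274109 0.23655116] [-1.05811140e-05  7.04773683e-01  7.09432206e-01 -5.35589321e-06] [-1.47703716  0.47086189  0.22328719  1.54524851 -0.11091605  1.13792129
 -1.22409742]
[0.54524376 0.31768512 0.036     ]
```

View pics/race.png

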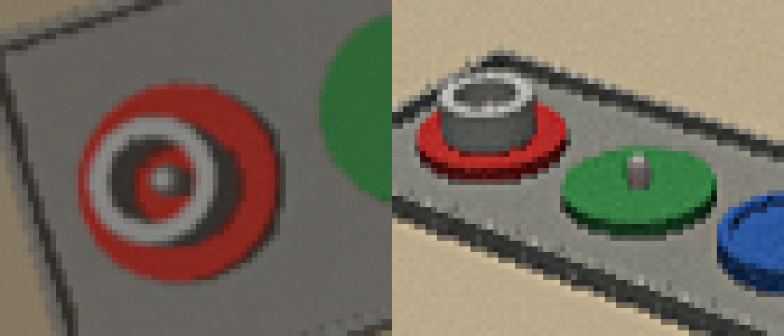

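Emit:
drive_tool(linear=[[-33, 34, 0], [-33, 34, 0], [-33, 34, 0], [-33, 34, 0], [-33, 34, 0]], twist=[0, 0, 0, 0, 0], fingers=[100, 100, 100, 100, 100])

```text
clock: 2.8
ee_pos: [0.3782, 0.4768, 0.2368]
ee_rot: [-0.0, 0.705, 0.709, 0.0]
ft_force: [-0.3, 1.1, -0.3]
grip_width: 0.0869
```

Emit:
drive_tool(linear=[[-33, 34, 0], [-33, 34, 0], [-33, 34, 0], [-33, 34, 0], [-28, 33, 0]], twist=[0, 0, 0, 0, 0], fingers=[100, 100, 100, 100, 100])

```text
clock: 3.3
ee_pos: [0.548, 0.3166, 0.2369]
ee_rot: [0.0, 0.705, 0.709, 0.0]
ft_force: [-0.1, 0.8, 0.9]
grip_width: 0.0868
```

Emit:
drive_tool(linear=[[0, 0, 40], [0, 0, 40], [0, 0, 40], [0, 0, 20], [0, 0, 0]], twist=[0, 0, 0, 0, 0], fingers=[100, 100, 100, 100, 100])

```text
clock: 3.8
ee_pos: [0.5443, 0.3177, 0.0931]
ee_rot: [-0.001, 0.705, 0.709, -0.003]
ft_force: [-0.1, 0.5, -0.2]
grip_width: 0.087
```

Emit:
drive_tool(linear=[[0, 0, 25], [0, 0, 25], [0, 0, 12], [0, 0, 0], [0, 0, 0]], twist=[0, 0, 0, 0, 0], fingers=[100, 100, 100, 100, 100])

```text
clock: 4.3
ee_pos: [0.5474, 0.3193, 0.0358]
ee_rot: [0.0, 0.706, 0.708, 0.001]
ft_force: [0.6, 0.7, -0.2]
grip_width: 0.0869
```

Emit:
drive_tool(linear=[[0, 0, 0], [0, 0, 0], [0, 0, 0], [0, 0, 0], [0, 0, 0]], twist=[0, 0, 0, 0, 0], fingers=[0, 0, 0, 0, 0])

```text
clock: 4.8
ee_pos: [0.5465, 0.3189, 0.0347]
ee_rot: [-0.0, 0.706, 0.708, 0.0]
ft_force: [0.4, 0.3, -0.9]
grip_width: 0.0547
```

Emit:
drive_tool(linear=[[0, 0, 0], [0, 0, 0], [0, 0, 0], [0, 0, 0], [0, 0, 0]], twist=[0, 0, 0, 0, 0], fingers=[0, 0, 0, 0, 0])

```text
clock: 5.3
ee_pos: [0.5459, 0.3188, 0.0346]
ee_rot: [-0.0, 0.706, 0.708, -0.0]
ft_force: [-3.5, -0.5, 4.5]
grip_width: 0.0473
```

```bash
cat > look.py <<'E'
import sys
from bench import get_image,get_obs
from h import *
n=sys.argv[1];b=[int(a) for a in sys.argv[2:10]] # x y w h top, side
o=get_obs();print(o['clock'],np.round(o['ee_pos'],4),np.round(o['grip_width'],4),np.round(o['ft_force'],1))
v=[]
for c,(x,y,w,h) in zip(['top','side'],[b[:4],b[4:]]):
    im=get_image(c)['image'][y:y+h,x:x+w];v.append(cv2.resize(im,(400,int(400*h/w)),interpolation=cv2.INTER_CUBIC)[:,:,::-1])
H=max(a.shape[0] for a in v)
v=[cv2.copyMakeBorder(a,0,H-a.shape[0],0,0,cv2.BORDER_CONSTANT) for a in v]
cv2.imwrite(f'pics/{n}.png',np.hstack(v))
E
python3 look.py a1 90 140 120 100 170 100 120 100
```

```text
5.3 [0.5459 0.3188 0.0346] 0.0473 [-3.5 -0.5  4.5]
```

View pics/a1.png

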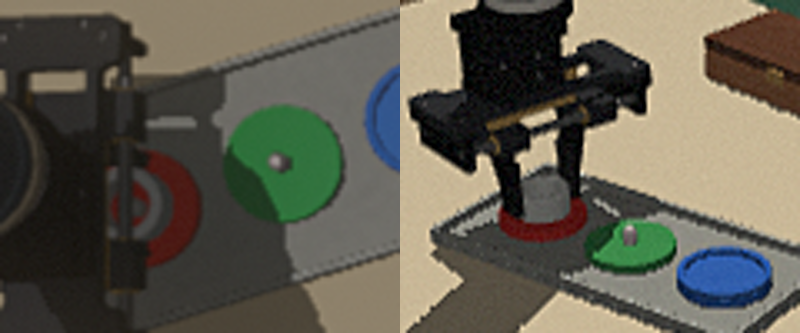

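The race is gripped at 47 mm, resting on the red pad, between the fingers in both views.

Emit:
drive_tool(linear=[[0, 0, -20], [0, 0, -30], [0, 0, -30], [-20, -5, -5], [-40, -9, 0]], twist=[0, 0, 0, 0, 0], fingers=[0, 0, 0, 0, 0])

```text
clock: 5.9
ee_pos: [0.5346, 0.2624, 0.1209]
ee_rot: [0.001, 0.704, 0.71, 0.004]
ft_force: [0.2, -1.1, -2.0]
grip_width: 0.0472
```

Emit:
drive_tool(linear=[[-46, -10, 0], [-46, -10, 0], [-46, -10, 0], [-46, -10, 0], [-46, -10, 0]], twist=[0, 0, 0, 0, 0], fingers=[0, 0, 0, 0, 0])

```text
clock: 6.4
ee_pos: [0.4837, 0.0264, 0.1194]
ee_rot: [0.001, 0.706, 0.708, 0.001]
ft_force: [0.7, -0.1, -2.1]
grip_width: 0.0475
```

Emit:
drive_tool(linear=[[-46, -10, 0], [-46, -10, 0], [-30, -8, 0], [-14, -3, 0], [0, 0, 0]], twist=[0, 0, 0, 0, 0], fingers=[0, 0, 0, 0, 0])

```text
clock: 6.9
ee_pos: [0.4527, -0.1106, 0.1195]
ee_rot: [0.001, 0.708, 0.706, -0.0]
ft_force: [0.7, 0.7, -1.8]
grip_width: 0.0475
```

```bash
python3 look.py a2 270 180 150 110 230 180 150 110
```

```text
6.9 [ 0.4527 -0.1106  0.1195] 0.0475 [ 0.7  0.7 -1.8]
```

View pics/a2.png

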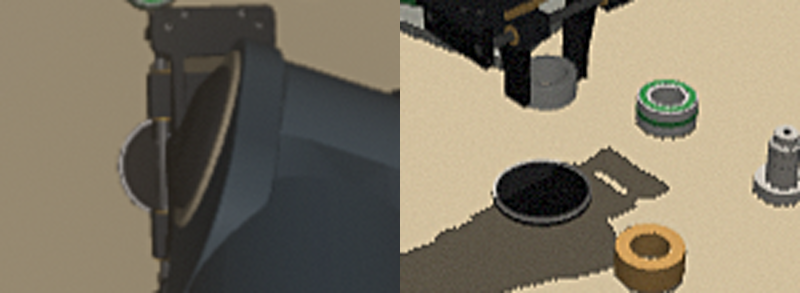

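```bash
cat > pp.py <<'E'
import sys
from bench import get_image
from h import *
a=[float(x) for x in sys.argv[1:]]
p=get_image('side');print(proj(p,np.array(a).reshape(-1,3)).round(1).tolist())
E
python3 pp.py .4525 -.1095 .121 .4525 -.1095 .099 .45 -.107 .004
```

```text
[[284.9, 207.1], [284.9, 215.9], [283.2, 251.7]]
```

Emit:
drive_tool(linear=[[2, -2, 25], [0, 0, 30], [0, 0, 20], [0, 0, 12], [0, 0, 6]], twist=[0, 0, 0, 0, 0], fingers=[0, 0, 0, 0, 0])

```text
clock: 7.55
ee_pos: [0.451, -0.1044, 0.0255]
ee_rot: [-0.0, 0.705, 0.709, -0.0]
ft_force: [0.4, -0.6, -2.7]
grip_width: 0.0475
```

Emit:
drive_tool(linear=[[0, 0, 0], [0, 0, 0], [0, 0, 0], [0, 0, 0], [0, 0, 0]], twist=[0, 0, 0, 0, 0], fingers=[0, 0, 0, 0, 0])

```text
clock: 8.05
ee_pos: [0.4512, -0.1055, 0.027]
ee_rot: [0.0, 0.706, 0.708, 0.0]
ft_force: [0.0, 0.5, -1.1]
grip_width: 0.0474
```

Emit:
drive_tool(linear=[[0, 0, 1], [0, 0, 0], [0, 0, 0], [0, 0, 0], [0, 0, 0]], twist=[0, 0, 0, 0, 0], fingers=[0, 60, 100, 100, 100])

```text
clock: 8.55
ee_pos: [0.4511, -0.1055, 0.0256]
ee_rot: [0.0, 0.706, 0.708, 0.0]
ft_force: [-0.7, 0.2, -0.2]
grip_width: 0.0685
```

Emit:
drive_tool(linear=[[0, 0, 0], [0, 0, 0], [0, 0, -10], [0, 0, -30], [0, 0, -40]], twist=[0, 0, 0, 0, 0], fingers=[100, 100, 100, 100, 100])

```text
clock: 9.05
ee_pos: [0.4495, -0.1054, 0.1058]
ee_rot: [-0.001, 0.706, 0.708, -0.001]
ft_force: [0.8, 0.3, 0.1]
grip_width: 0.0869
```

```bash
python3 look.py a3 270 180 150 110 230 180 150 110
```

```text
9.05 [ 0.4495 -0.1054  0.1058] 0.0869 [0.8 0.3 0.1]
```

View pics/a3.png

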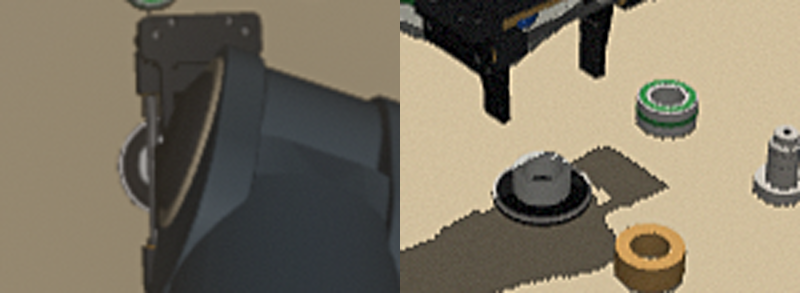

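The race lies flat, well centred in the dish. Next is the red ring.

Emit:
drive_tool(linear=[[-40, -3, 0], [-46, -4, 0], [-46, -4, 0], [-46, -4, 0], [-46, -3, 0]], twist=[0, 0, 0, 0, 0], fingers=[100, 100, 100, 100, 100])

```text
clock: 9.65
ee_pos: [0.4331, -0.331, 0.1057]
ee_rot: [-0.0, 0.706, 0.708, 0.0]
ft_force: [1.2, 0.5, -0.1]
grip_width: 0.0873
```

Emit:
drive_tool(linear=[[-26, -2, 0], [0, 0, 20], [0, 0, 30], [0, 0, 0], [0, 0, 0]], twist=[0, 0, 0, 0, 0], fingers=[100, 100, 100, 100, 100])

```text
clock: 10.15
ee_pos: [0.4314, -0.3553, 0.0556]
ee_rot: [-0.001, 0.706, 0.708, -0.0]
ft_force: [0.2, -0.3, -0.7]
grip_width: 0.0867
```

```bash
python3 look.py a4 360 180 150 110 280 240 160 120
```

```text
10.15 [ 0.4314 -0.3553  0.0556] 0.0867 [ 0.2 -0.3 -0.7]
```

View pics/a4.png

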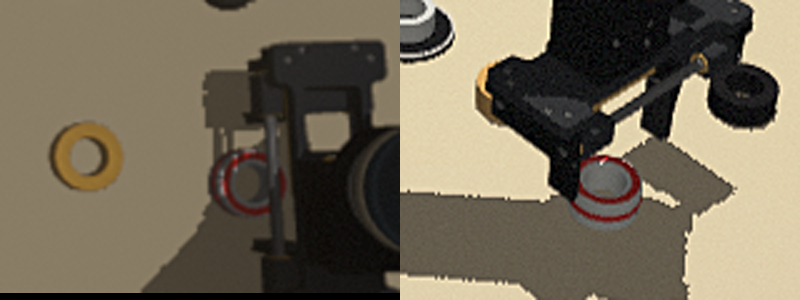

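Emit:
drive_tool(linear=[[0, 0, 20], [0, 0, 12], [0, 0, 5], [0, 0, 0], [0, 0, 0]], twist=[0, 0, 0, 0, 0], fingers=[100, 100, 100, 60, 0])

```text
clock: 10.75
ee_pos: [0.432, -0.3558, 0.019]
ee_rot: [0.0, 0.706, 0.708, 0.0]
ft_force: [0.0, 0.6, 0.1]
grip_width: 0.0778
```

Emit:
drive_tool(linear=[[0, 0, 0], [0, 0, 0], [0, 0, 0], [0, 0, 0], [0, 0, 0]], twist=[0, 0, 0, 0, 0], fingers=[0, 0, 0, 0, 0])

```text
clock: 11.25
ee_pos: [0.4307, -0.3556, 0.0188]
ee_rot: [-0.001, 0.706, 0.708, -0.0]
ft_force: [-3.9, 1.3, 6.0]
grip_width: 0.0543
```

Emit:
drive_tool(linear=[[0, 0, 0], [0, 0, 0], [0, 0, 0], [0, 0, 0], [0, 0, 0]], twist=[0, 0, 0, 0, 0], fingers=[0, 0, 0, 0, 0])

```text
clock: 11.75
ee_pos: [0.4307, -0.3556, 0.0188]
ee_rot: [-0.001, 0.706, 0.708, -0.0]
ft_force: [-4.2, 0.8, 5.4]
grip_width: 0.054
```

Emit:
drive_tool(linear=[[0, 0, -20], [0, 0, -40], [0, 0, -40], [20, 4, -10], [40, 7, 0]], twist=[0, 0, 0, 0, 0], fingers=[0, 0, 0, 0, 0])

```text
clock: 12.25
ee_pos: [0.4435, -0.2989, 0.1309]
ee_rot: [0.004, 0.708, 0.706, 0.0]
ft_force: [1.2, 0.6, -4.0]
grip_width: 0.0539
```

Emit:
drive_tool(linear=[[46, 8, 0], [46, 8, 0], [46, 8, 0], [46, 8, 0], [46, 8, 0]], twist=[0, 0, 0, 0, 0], fingers=[0, 0, 0, 0, 0])

```text
clock: 12.75
ee_pos: [0.4817, -0.0631, 0.1282]
ee_rot: [-0.0, 0.706, 0.708, 0.0]
ft_force: [2.6, -0.2, -3.2]
grip_width: 0.0539
```

Emit:
drive_tool(linear=[[46, 8, 0], [46, 8, 0], [46, 8, 0], [46, 8, 0], [46, 8, 0]], twist=[0, 0, 0, 0, 0], fingers=[0, 0, 0, 0, 0])

```text
clock: 13.25
ee_pos: [0.5207, 0.1671, 0.1281]
ee_rot: [-0.0, 0.706, 0.708, 0.0]
ft_force: [1.6, -0.4, -3.5]
grip_width: 0.0539
```

Emit:
drive_tool(linear=[[46, 8, 0], [46, 8, 0], [40, 6, 0], [20, 2, 0], [0, 0, 0]], twist=[0, 0, 0, 0, 0], fingers=[0, 0, 0, 0, 0])

```text
clock: 13.75
ee_pos: [0.5432, 0.3216, 0.1274]
ee_rot: [-0.001, 0.704, 0.71, 0.0]
ft_force: [-1.1, 0.2, -3.6]
grip_width: 0.0537
```

```bash
python3 look.py a5 90 140 120 100 170 80 120 110;python3 pp.py .5455 .3175 .131 .5455 .3175 .014
```

```text
13.75 [0.5432 0.3216 0.1274] 0.0537 [-1.1  0.2 -3.6]
[[209.5, 125.4], [212.8, 163.6]]
```

View pics/a5.png

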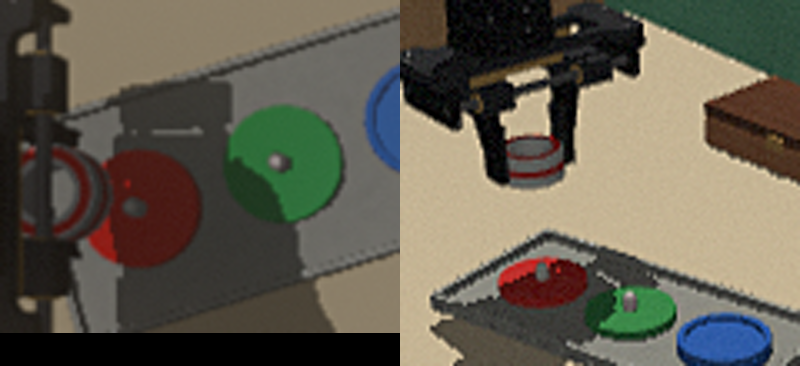

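Emit:
drive_tool(linear=[[0, 0, 0], [0, 0, 0]], twist=[0, 0], fingers=[0, 0])

```text
clock: 14.1
ee_pos: [0.5448, 0.3151, 0.1287]
ee_rot: [0.0, 0.707, 0.707, -0.0]
ft_force: [-1.1, 0.8, -3.0]
grip_width: 0.0539
```

```bash
sed -i "s/^p=.*/for c in ('top','side'): p=get_image(c);print(c,proj(p,np.array(a).reshape(-1,3)).round(1).tolist())/" pp.py; python3 pp.py .5455 .3175 .1355 .5455 .3175 .014
```

```text
top [[104.4, 196.5], [131.0, 202.5]]
side [[209.3, 123.8], [212.8, 163.6]]
```

Emit:
drive_tool(linear=[[3, 0, 30], [0, 0, 30], [0, 0, 16], [0, 0, 0], [0, 0, 0]], twist=[0, 0, 0, 0, 0], fingers=[0, 0, 0, 0, 0])

```text
clock: 14.7
ee_pos: [0.5452, 0.3198, 0.0531]
ee_rot: [0.0, 0.706, 0.708, 0.0]
ft_force: [1.0, -0.3, -3.0]
grip_width: 0.0537
```

```bash
python3 look.py a6 90 140 120 100 170 80 120 110;python3 pp.py .5455 .3175 .06
```

```text
14.7 [0.5452 0.3198 0.0531] 0.0537 [ 1.  -0.3 -3. ]
top [[121.9, 200.5]]
side [[211.5, 149.0]]
```

View pics/a6.png

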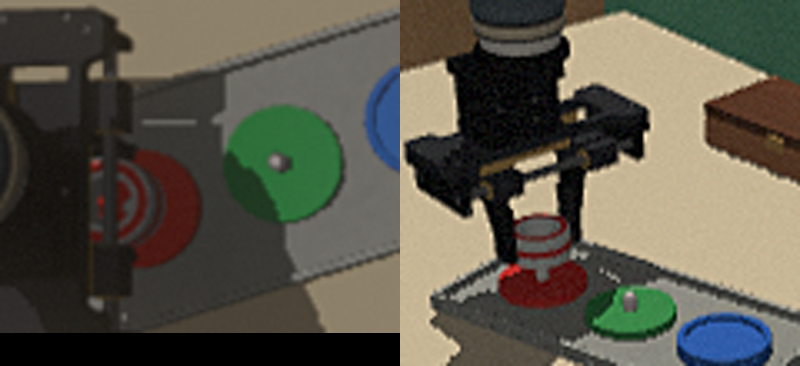

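Emit:
drive_tool(linear=[[0, 0, 10], [0, 0, 6], [0, 0, 3], [0, 0, 1], [0, 0, 0]], twist=[0, 0, 0, 0, 0], fingers=[0, 0, 0, 0, 0])

```text
clock: 15.4
ee_pos: [0.5438, 0.3195, 0.0328]
ee_rot: [-0.001, 0.706, 0.708, -0.001]
ft_force: [-3.8, -1.3, 3.7]
grip_width: 0.0535
```

Emit:
drive_tool(linear=[[0, 0, 0], [0, 0, 0], [0, 0, 0], [0, 0, 0], [0, 0, 0]], twist=[0, 0, 0, 0, 0], fingers=[0, 60, 100, 100, 100])

```text
clock: 15.9
ee_pos: [0.5454, 0.3202, 0.0327]
ee_rot: [0.0, 0.706, 0.708, 0.001]
ft_force: [-0.4, -0.3, -0.4]
grip_width: 0.0702
```

Emit:
drive_tool(linear=[[0, 0, 0], [0, 0, 0], [0, 0, -10], [0, 0, -30], [0, 0, -40]], twist=[0, 0, 0, 0, 0], fingers=[100, 100, 100, 100, 100])

```text
clock: 16.4
ee_pos: [0.5434, 0.3192, 0.1122]
ee_rot: [-0.0, 0.706, 0.708, -0.002]
ft_force: [1.3, 0.7, 0.5]
grip_width: 0.087
```

```bash
python3 look.py a7 90 140 120 100 170 80 120 110
```

```text
16.4 [0.5434 0.3192 0.1122] 0.087 [1.3 0.7 0.5]
```

View pics/a7.png

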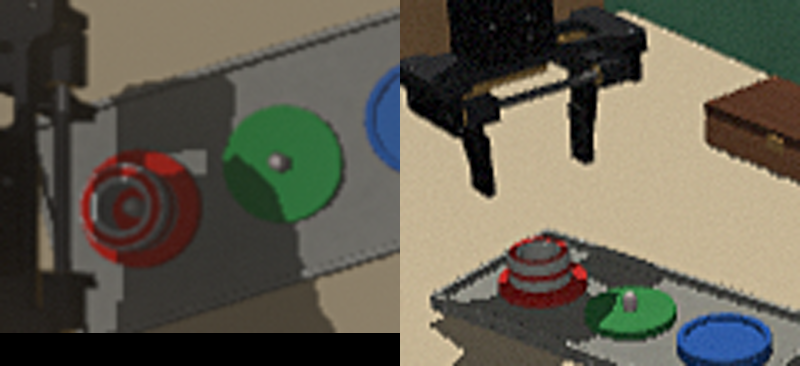

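The red ring sits flat over its peg. Now the green ring.

Emit:
drive_tool(linear=[[-30, 4, 0], [-46, 6, 0], [-46, 7, 0], [-46, 6, 0], [-46, 7, 0]], twist=[0, 0, 0, 0, 0], fingers=[100, 100, 100, 100, 100])

```text
clock: 17.0
ee_pos: [0.5753, 0.1043, 0.113]
ee_rot: [0.0, 0.706, 0.708, 0.0]
ft_force: [0.4, -0.1, 0.3]
grip_width: 0.0869
```

Emit:
drive_tool(linear=[[-46, 6, 0], [-46, 7, 0], [-46, 6, 0], [-46, 7, 0], [-17, 3, 20]], twist=[0, 0, 0, 0, 0], fingers=[100, 100, 100, 100, 100])

```text
clock: 17.5
ee_pos: [0.607, -0.1024, 0.0956]
ee_rot: [0.004, 0.709, 0.706, 0.001]
ft_force: [-0.5, -0.4, -1.0]
grip_width: 0.0874
```

Emit:
drive_tool(linear=[[0, 0, 30], [0, 0, 0], [0, 0, 0]], twist=[0, 0, 0], fingers=[100, 100, 100])

```text
clock: 17.8
ee_pos: [0.6047, -0.0944, 0.0626]
ee_rot: [-0.0, 0.706, 0.709, -0.0]
ft_force: [-0.7, 0.3, 0.4]
grip_width: 0.0869
```

```bash
python3 look.py a8 270 110 150 110 270 150 150 110
```

```text
17.8 [ 0.6047 -0.0944  0.0626] 0.0869 [-0.7  0.3  0.4]
```

View pics/a8.png

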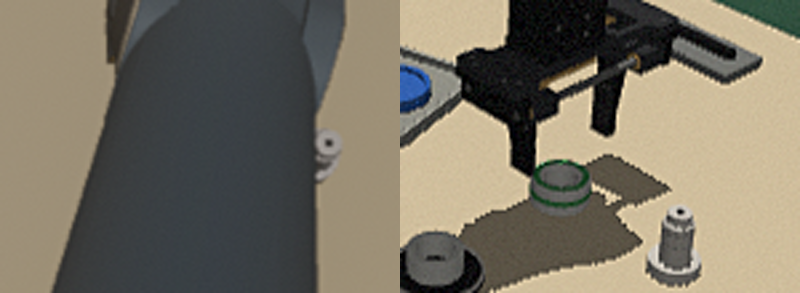

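Emit:
drive_tool(linear=[[-1, 0, 20], [0, 0, 15], [0, 0, 9], [0, 0, 0], [0, 0, 0]], twist=[0, 0, 0, 0, 0], fingers=[100, 100, 100, 100, 50])

```text
clock: 18.4
ee_pos: [0.6051, -0.0959, 0.0188]
ee_rot: [0.0, 0.706, 0.708, 0.0]
ft_force: [1.3, -0.6, 0.6]
grip_width: 0.0836
```

Emit:
drive_tool(linear=[[0, 0, 0], [0, 0, 0], [0, 0, 0], [0, 0, 0], [0, 0, 0]], twist=[0, 0, 0, 0, 0], fingers=[0, 0, 0, 0, 0])

```text
clock: 18.9
ee_pos: [0.6038, -0.096, 0.0187]
ee_rot: [-0.001, 0.706, 0.708, -0.001]
ft_force: [-3.5, 0.8, 5.1]
grip_width: 0.0538
```

Emit:
drive_tool(linear=[[0, 0, 0], [0, 0, 0], [0, 0, 0], [0, 0, 0], [0, 0, 0]], twist=[0, 0, 0, 0, 0], fingers=[0, 0, 0, 0, 0])

```text
clock: 19.4
ee_pos: [0.6038, -0.096, 0.0187]
ee_rot: [-0.001, 0.706, 0.708, -0.001]
ft_force: [-4.0, -0.2, 5.0]
grip_width: 0.0535
```

Emit:
drive_tool(linear=[[0, 0, -20], [0, 0, -40], [10, 0, -35], [30, -4, 0], [46, -5, 0]], twist=[0, 0, 0, 0, 0], fingers=[0, 0, 0, 0, 0])

```text
clock: 19.9
ee_pos: [0.5969, -0.0128, 0.1149]
ee_rot: [0.002, 0.708, 0.706, 0.001]
ft_force: [1.4, 0.1, -4.1]
grip_width: 0.0537
```

Emit:
drive_tool(linear=[[46, -5, 0], [46, -4, 0], [46, -5, 0], [46, -4, 0], [35, -4, 0]], twist=[0, 0, 0, 0, 0], fingers=[0, 0, 0, 0, 0])

```text
clock: 20.4
ee_pos: [0.572, 0.2131, 0.1129]
ee_rot: [-0.0, 0.705, 0.709, 0.001]
ft_force: [0.3, 0.2, -2.0]
grip_width: 0.0539
```

Emit:
drive_tool(linear=[[17, -1, 0], [0, 0, 30], [0, 0, 30], [0, 0, 0], [0, 0, 0]], twist=[0, 0, 0, 0, 0], fingers=[0, 0, 0, 0, 0])

```text
clock: 20.9
ee_pos: [0.572, 0.2248, 0.0533]
ee_rot: [0.0, 0.706, 0.708, -0.001]
ft_force: [1.4, -0.2, -2.4]
grip_width: 0.0536
```

```bash
python3 look.py a9 130 130 120 100 190 90 120 110;python3 pp.py .572 .2263 .061
```

```text
20.9 [0.572  0.2248 0.0533] 0.0536 [ 1.4 -0.2 -2.4]
top [[167.3, 186.0]]
side [[238.4, 157.5]]
```

View pics/a9.png

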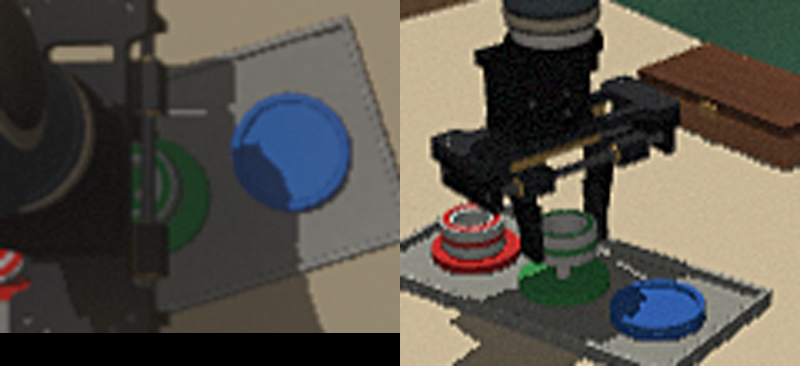

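Emit:
drive_tool(linear=[[2, 0, 10], [0, 0, 6], [0, 0, 3], [0, 0, 1], [0, 0, 0]], twist=[0, 0, 0, 0, 0], fingers=[0, 0, 0, 0, 0])

```text
clock: 21.6
ee_pos: [0.5716, 0.2278, 0.0332]
ee_rot: [-0.0, 0.706, 0.708, -0.0]
ft_force: [0.5, -0.4, -2.7]
grip_width: 0.0536
```

Emit:
drive_tool(linear=[[0, 0, 0], [0, 0, 0], [0, 0, 0], [0, 0, 0], [0, 0, 0]], twist=[0, 0, 0, 0, 0], fingers=[0, 60, 100, 100, 100])

```text
clock: 22.1
ee_pos: [0.5723, 0.2281, 0.0341]
ee_rot: [0.0, 0.706, 0.708, 0.001]
ft_force: [-0.3, 1.0, -0.2]
grip_width: 0.0703
```

Emit:
drive_tool(linear=[[0, 0, 0], [0, 0, 0], [0, 0, -10], [0, 0, -40], [0, 0, -40]], twist=[0, 0, 0, 0, 0], fingers=[100, 100, 100, 100, 100])

```text
clock: 22.6
ee_pos: [0.5712, 0.2276, 0.1244]
ee_rot: [-0.0, 0.706, 0.708, -0.001]
ft_force: [1.1, 0.7, 0.5]
grip_width: 0.0868
```

```bash
python3 look.py a10 130 130 120 100 190 90 120 110
```

```text
22.6 [0.5712 0.2276 0.1244] 0.0868 [1.1 0.7 0.5]
```

View pics/a10.png

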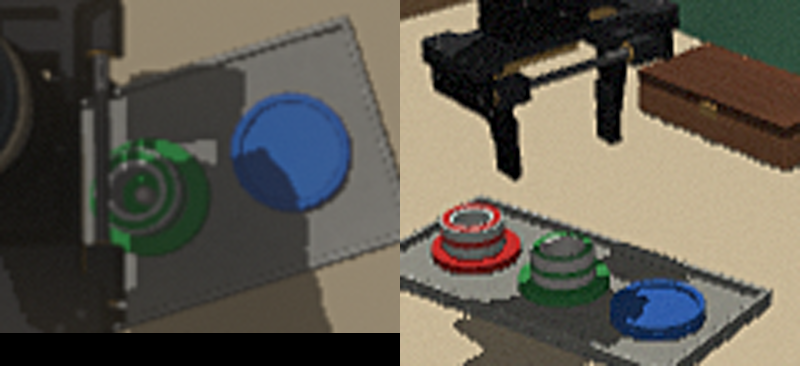

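The green ring is seated. Now the plug.

Emit:
drive_tool(linear=[[-30, 2, 0], [-46, 3, 0], [-46, 4, 0], [-46, 3, 0], [-46, 4, 0]], twist=[0, 0, 0, 0, 0], fingers=[100, 100, 100, 100, 100])

```text
clock: 23.2
ee_pos: [0.5883, 0.0123, 0.1239]
ee_rot: [0.0, 0.706, 0.708, 0.0]
ft_force: [0.8, -0.0, -0.4]
grip_width: 0.0869
```

Emit:
drive_tool(linear=[[-46, 3, 0], [-46, 4, 0], [-46, 3, 0], [-46, 4, 0], [-40, 3, 0]], twist=[0, 0, 0, 0, 0], fingers=[100, 100, 100, 100, 100])

```text
clock: 23.7
ee_pos: [0.606, -0.2128, 0.1239]
ee_rot: [0.0, 0.706, 0.708, -0.0]
ft_force: [0.0, -0.9, -0.4]
grip_width: 0.087
```

Emit:
drive_tool(linear=[[-17, 1, 0], [0, 0, 20], [0, 0, 20], [0, 0, 0], [0, 0, 0]], twist=[0, 0, 0, 0, 0], fingers=[100, 100, 100, 100, 100])

```text
clock: 24.2
ee_pos: [0.6075, -0.2259, 0.0835]
ee_rot: [-0.0, 0.705, 0.709, 0.0]
ft_force: [0.5, -0.1, -0.3]
grip_width: 0.0871
```

```bash
python3 look.py a11 320 110 150 110 300 170 150 110
```

```text
24.2 [ 0.6075 -0.2259  0.0835] 0.0871 [ 0.5 -0.1 -0.3]
```

View pics/a11.png

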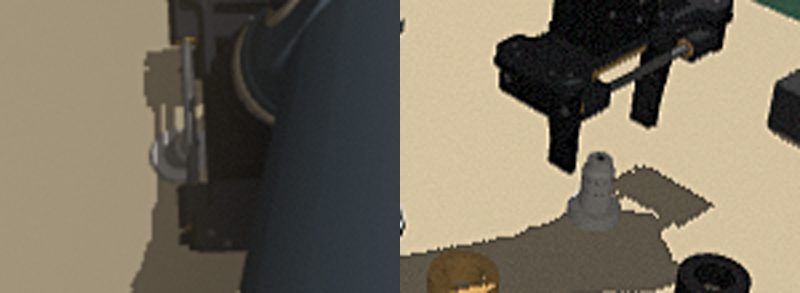

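Emit:
drive_tool(linear=[[-1, -1, 25], [0, 0, 20], [0, 0, 6], [0, 0, 0], [0, 0, 0]], twist=[0, 0, 0, 0, 0], fingers=[100, 100, 100, 100, 60])

```text
clock: 24.8
ee_pos: [0.6072, -0.2282, 0.0338]
ee_rot: [0.001, 0.706, 0.708, 0.0]
ft_force: [0.6, -0.4, 0.6]
grip_width: 0.0841
```

Emit:
drive_tool(linear=[[0, 0, 0], [0, 0, 0], [0, 0, 0], [0, 0, 0], [0, 0, 0]], twist=[0, 0, 0, 0, 0], fingers=[20, 0, 0, 0, 0])

```text
clock: 25.3
ee_pos: [0.6064, -0.2279, 0.0326]
ee_rot: [0.0, 0.706, 0.708, 0.0]
ft_force: [0.3, -0.2, -0.1]
grip_width: 0.047
```

Emit:
drive_tool(linear=[[0, 0, 0], [0, 0, 0], [0, 0, 0], [0, 0, 0], [0, 0, 0]], twist=[0, 0, 0, 0, 0], fingers=[0, 0, 0, 0, 0])

```text
clock: 25.8
ee_pos: [0.6058, -0.228, 0.0324]
ee_rot: [-0.001, 0.706, 0.708, -0.0]
ft_force: [-2.4, 1.1, 2.3]
grip_width: 0.025
```

Emit:
drive_tool(linear=[[0, 0, 0], [0, 0, 0], [0, 0, 0]], twist=[0, 0, 0], fingers=[0, 0, 0])

```text
clock: 26.1
ee_pos: [0.6058, -0.2279, 0.0324]
ee_rot: [-0.001, 0.706, 0.708, -0.0]
ft_force: [-3.1, -0.1, 2.0]
grip_width: 0.0253
```

Emit:
drive_tool(linear=[[0, 0, -20], [0, 0, -40], [10, 0, -35], [30, -1, 0], [46, -1, 0]], twist=[0, 0, 0, 0, 0], fingers=[0, 0, 0, 0, 0])

```text
clock: 26.6
ee_pos: [0.605, -0.145, 0.1291]
ee_rot: [0.003, 0.708, 0.706, 0.001]
ft_force: [0.5, 0.9, -3.0]
grip_width: 0.0251
```

Emit:
drive_tool(linear=[[46, -1, 0], [46, -1, 0], [46, -1, 0], [46, -1, 0], [46, -1, 0]], twist=[0, 0, 0, 0, 0], fingers=[0, 0, 0, 0, 0])

```text
clock: 27.1
ee_pos: [0.5983, 0.0903, 0.1272]
ee_rot: [0.0, 0.706, 0.708, 0.001]
ft_force: [1.0, -0.7, -2.7]
grip_width: 0.0252
```

Emit:
drive_tool(linear=[[32, -1, 0], [17, 0, 0], [0, 0, 30], [0, 0, 30], [0, 0, 0]], twist=[0, 0, 0, 0, 0], fingers=[0, 0, 0, 0, 0])

```text
clock: 27.6
ee_pos: [0.5941, 0.1353, 0.0636]
ee_rot: [-0.002, 0.706, 0.708, -0.004]
ft_force: [-0.9, -0.6, -3.3]
grip_width: 0.0253
```

```bash
python3 look.py a12 170 120 120 100 210 100 120 110;python3 pp.py .598 .1357 .092 .598 .1357 .035 .598 .1357 .014
```

```text
27.6 [0.5941 0.1353 0.0636] 0.0253 [-0.9 -0.6 -3.3]
top [[209.4, 169.2], [214.7, 174.0], [216.5, 175.6]]
side [[266.7, 156.3], [267.1, 175.7], [267.2, 182.6]]
```

View pics/a12.png

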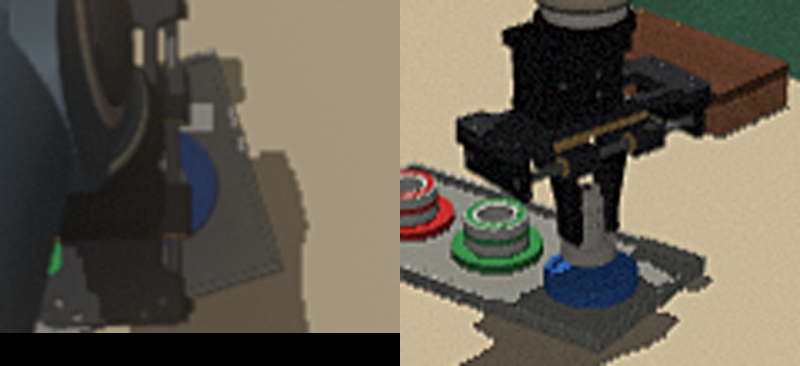

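Emit:
drive_tool(linear=[[1, 0, 10], [0, 0, 6], [0, 0, 3], [0, 0, 1], [0, 0, 0]], twist=[0, 0, 0, 0, 0], fingers=[0, 0, 0, 0, 0])

```text
clock: 28.3
ee_pos: [0.597, 0.138, 0.0474]
ee_rot: [-0.0, 0.706, 0.708, -0.0]
ft_force: [-0.3, 0.2, -3.0]
grip_width: 0.0252
```

Emit:
drive_tool(linear=[[0, 0, 0], [0, 0, 0]], twist=[0, 0], fingers=[0, 0])

```text
clock: 28.5
ee_pos: [0.5973, 0.138, 0.0477]
ee_rot: [0.0, 0.706, 0.708, 0.0]
ft_force: [0.2, -1.0, -2.7]
grip_width: 0.0252
```

Still about 1 mm above the floor, with no contact force. I'll lower it a little more, then release.

Emit:
drive_tool(linear=[[0, 0, 1], [0, 0, 0], [0, 0, 0], [0, 0, 0], [0, 0, 0]], twist=[0, 0, 0, 0, 0], fingers=[0, 0, 40, 80, 100])

```text
clock: 29.0
ee_pos: [0.5976, 0.1381, 0.047]
ee_rot: [0.0, 0.706, 0.708, 0.0]
ft_force: [-0.9, 0.5, 0.4]
grip_width: 0.0416
```

Emit:
drive_tool(linear=[[0, 0, 0], [0, 0, 0], [0, 0, 0], [0, 0, 0], [0, 0, 0]], twist=[0, 0, 0, 0, 0], fingers=[100, 100, 100, 100, 100])

```text
clock: 29.5
ee_pos: [0.5971, 0.138, 0.0465]
ee_rot: [-0.0, 0.706, 0.708, 0.0]
ft_force: [-0.1, 0.1, 0.2]
grip_width: 0.0808
```

Emit:
drive_tool(linear=[[0, 0, -10], [0, 0, -30], [0, 0, -40], [0, 0, -40], [0, 0, -20]], twist=[0, 0, 0, 0, 0], fingers=[100, 100, 100, 100, 100])

```text
clock: 30.0
ee_pos: [0.5989, 0.138, 0.1912]
ee_rot: [0.001, 0.706, 0.708, 0.003]
ft_force: [0.6, -0.1, -1.0]
grip_width: 0.087
```

Emit:
drive_tool(linear=[[-40, 0, 0], [-40, 0, 0], [-40, 0, 0], [0, 0, 0], [0, 0, 0]], twist=[0, 0, 0, 0, 0], fingers=[100, 100, 100, 100, 100])

```text
clock: 30.5
ee_pos: [0.5976, 0.0167, 0.1873]
ee_rot: [0.0, 0.707, 0.707, 0.0]
ft_force: [0.6, 0.7, 0.2]
grip_width: 0.087
```

```bash
cat > fin.py <<'E'
from bench import get_image,get_obs,landmark_of
from h import *
v=[]
for c,(x,y,w,h) in zip(['top','side'],[(90,120,200,150),(170,110,200,150)]):
    p=get_image(c);print(c)
    for l in 'ring_red ring_green plug race dish collar spacer'.split():
        print(l,[(np.round(d['centre'],4).tolist(),round(d['p'],2)) for d in landmark_of(p,l)[:1]])
    im=cv2.resize(p['image'],None,fx=4,fy=4,interpolation=cv2.INTER_CUBIC)
    S=dict(ring_red=(.5455,.3175,[(.027,.014),(.027,.04)]),ring_green=(.572,.2263,[(.027,.014),(.027,.04)]),plug=(.598,.1357,[(r,z+.014) for r,z in PARTS['plug']]),race=(.45,-.107,[(.024,.004),(.024,.026)]),collar=(.454,-.23,PARTS['collar']),spacer=(.597,-.354,PARTS['spacer']))
    for n,(a,b,q) in S.items(): cv2.polylines(im,[(pred(p,a,b,q)*4+2).astype(int)],True,(255,0,255),1)
    cv2.imwrite(f'pics/fin_{c}.png',im[y*4:(y+h)*4,x*4:(x+w)*4,::-1])
    cv2.imwrite(f'pics/full_{c}.png',p['image'][:,:,::-1])
E
python3 fin.py
```

```text
top
ring_red [([0.5451, 0.3184, 0.0125], 0.56)]
ring_green [([0.5734, 0.2258, 0.0145], 0.93)]
plug []
race [([0.4452, -0.1078, 0.0019], 0.64)]
dish [([0.4461, -0.1099, 0.0011], 0.56)]
collar [([0.4536, -0.2322, 0.001], 0.65)]
spacer []
side
ring_red [([0.5416, 0.3232, 0.0145], 0.61)]
ring_green [([0.5705, 0.2278, 0.0145], 0.57)]
plug [([0.5998, 0.136, 0.0175], 0.85)]
race []
dish [([0.4487, -0.1089, 0.0002], 0.94)]
collar [([0.4538, -0.2285, 0.0003], 0.96)]
spacer [([0.5973, -0.3528, 0.0014], 0.76)]
```

View pics/fin_top.png

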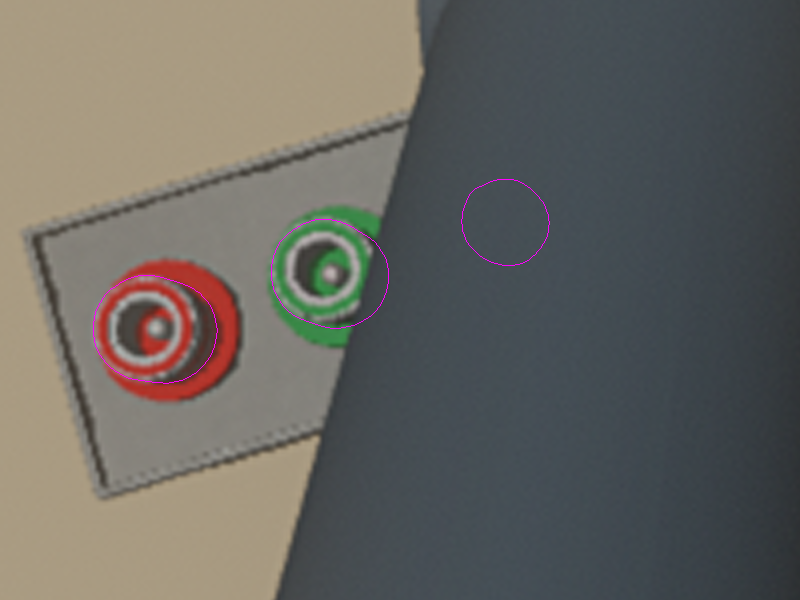

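View pics/fin_side.png

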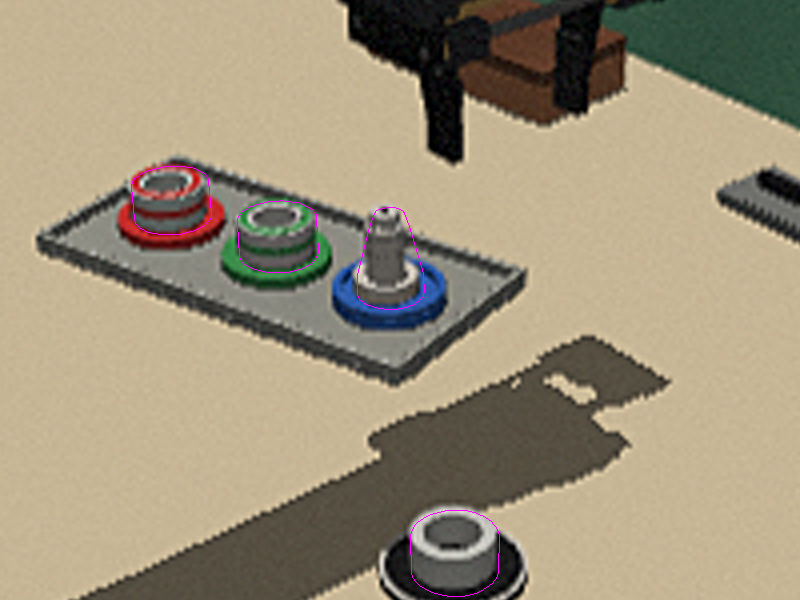

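View pics/full_side.png

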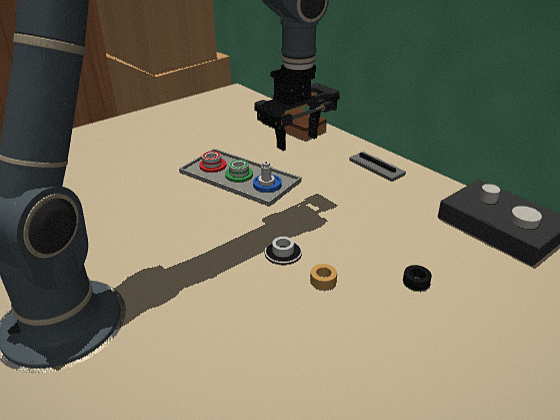

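Every piece lines up with its place in the side view: red ring (211,160), green ring (238,168), plug (266,175), race in the dish (283,247). The collar and spacer have not moved, and the gripper is clear.

```bash
python3 -c "
from bench import workorder,get_obs
print(get_obs()['clock']);print(workorder.close_job())"
```

```text
31.3
the job is handed in; nothing more can be done
None
```

I moved the race from the red pad into the dish, put the red and green rings over their pegs, and stood the plug in the blue seat. I then released everything, backed the gripper clear and handed the job in at 31.3 s of the 109 s allowed.

In the last side view, all four pieces lie flat or upright within about 2–3 mm of their targets. The collar and spacer read within about 4 mm of where they started, which is the detection error.

- **Red ring:** the side-view network put it about 7 mm off (p 0.61). The silhouette overlay and the top view put it within 1–3 mm, and I trusted those.
- **Top view:** the arm hid the plug and spacer, so only the side camera confirmed them at the end.
- **Race:** the side-view network did not report it, but it is clearly visible in the dish.

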